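# Show the underside of a spice jar to the phone camera

### The job

Take the spice jar out of the wooden caddy and show its underside to the phone that leans in its stand, so that the front camera can read the date stamped there: hold the jar in the air straight in front of the lens, cap away from the phone, its base square to the lens and about 10 cm from it. Touch neither the phone nor its stand, and leave the garlic, the lemon and everything else on the worktop where they are. The program finishes while still holding the jar there, steady.

Things in the scene. Friction and masses are not known exactly. Their poses are not given: they have to be found in the camera images.
- spice_jar: The spice jar to show: slender glass cylinder, 41 mm in diameter, 105 mm tall, its top 21 mm a black cap equally wide, about 0.11 kg. It stands upright in one of the caddy's three cells (which one varies). Similar jars at the back by the wall are not meant. Origin at the centre of its underside, z along its axis towards the cap.
- jar_base (a point): Centre of the jar's round underside (the face to show), same frame as the jar: z points from the underside to the cap.
- caddy: Low wooden caddy, fixed, 100 (its x) x 218 (its y) x 45 mm high; walls, dividers, floor 5 mm. Three cells in a row along y, centres at y = -71, 0, +71 mm, each 66 x 90 mm inside. The other cells hold a garlic bulb and a lemon; above the walls the jar's two sides along the caddy's x are free for fingers. Origin: centre of its underside.
- phone: Grey phone 148 x 72 x 8 mm, black screen, fixed, leaning back in its stand. Origin: the front camera's lens, a silvery ring 8 mm wide on the glass, mid-width, 8 mm below the top edge, 112 mm above the worktop. z is straight out of the glass (50 degrees above horizontal, towards the robot's side), x up the phone, y across. The jar's underside belongs 100 mm out along z, jar z parallel to phone z.
- stand: Aluminium phone stand, fixed, footprint 135 x 80 mm, with the phone leaning in it. Origin on the worktop under it; the lens is 60 mm along its x from there and 112 mm up, and the phone faces its -x, upwards. Do not touch.
- garlic: Garlic bulb, about 56 mm in diameter and high, in a cell of the caddy. Bystander, leave it where it is. Origin at the centre of its underside.
- lemon: Lemon, 77 x 51 x 52 mm, lying across a cell of the caddy. Bystander, leave it where it is. Origin at the centre of its underside.
- espresso_cup: Empty white espresso cup with handle, 62 x 88 x 50 mm. Bystander, leave it where it is. Origin at the centre of its underside.
- coffee_cup: White espresso cup with coffee, 63 x 92 x 51 mm. Bystander, leave it where it is. Origin at the centre of its underside.
- yoghurt_tub: Yoghurt tub, 72 mm in diameter and high. Bystander, leave it where it is. Origin at the centre of its underside.
- teaspoon: Teaspoon, 137 x 28 x 13 mm. Bystander, leave it where it is. Origin at the centre of its underside.

How it is judged:
On the way, in this order (a step that is already met when the one before it is completed fails the run):
1. the jar is lifted out of the caddy, its underside clear of the walls, in the fingers (height (world z) of jar_base above 0.06 m and contact force between spice_jar and the fingers above 1 N), for 0.1 s.
2. the jar's underside is presented square to the lens and held steady (x of jar_base in the frame of phone between -0.02 and 0.02 m and y of jar_base in the frame of phone between -0.02 and 0.02 m and z of jar_base in the frame of phone between 0.08 and 0.12 m and angle between the z axis of spice_jar and the z axis of phone, either way round below 0.18 rad and angle between spice_jar's own z axis and vertical below 1.2 rad and linear speed of spice_jar below 0.02 m/s and angular speed of spice_jar below 0.15 rad/s and contact force between spice_jar and the fingers above 1 N and contact force between spice_jar and caddy below 0.2 N and contact force between spice_jar and stand below 0.2 N and contact force between spice_jar and phone below 0.2 N), for 0.2 s.
At the end, for the whole second after the job is handed in: Fingers alone hold the jar, touching no caddy, stand or phone; its underside is 80 to 120 mm out from the lens and within 20 mm of the lens axis along and across the phone; its axis is within 0.18 rad of the lens axis, cap away; it is at rest (under 20 mm/s, 0.15 rad/s) (all of step 2); the arm keeps its last pose, push and grip.
It fails at once if the phone or its stand is touched with more than 1 N (contact force between any of phone, stand and anything else above 1 N).
It fails at once if the garlic, the lemon or another bystander is moved by more than 4 cm (distance of any of garlic, lemon, espresso_cup, coffee_cup, yoghurt_tub, teaspoon from where it was at the start of the episode above 0.04 m).
It also fails if it takes over 32 s, if anything falls off the work surface, if the arm or the gripper's body presses on something with over 40 N, if the wrist force passes 120 N, or if a joint passes its speed limit or range.

### The arm

A 6-joint arm with a two-finger parallel gripper is mounted at the origin on a cart in front of the work surface, level with it; the furniture and walls round the work are solid. World frame = base frame: x ahead of the robot, y to its left, z up, the work surface at z = 0. Lengths are in m, angles in rad, forces in N, time in s.
With the tool pointing down it reaches from about 0.275 to 0.825 m from the base axis. Payload 5.2 kg.
Tool frame: the origin (TCP) lies midway between the tips of the shut fingers; the grasp point (between the pads) lies 19 mm behind it; z points along the fingers, y is the line along which they close (so a half turn about z gives the same grasp; the last joint's range is limited). The gripper opens to 93 mm and grips with 3 to 60 N. Pads are 15 mm wide; open, the fingers measure 128 mm over their backs; the gripper's body (75 mm by 188 mm) begins 65 mm behind the grasp point.
Start: joints at [1.003, 0.259, 1.535, -0, 1.348, -0.203], TCP at [0.196, 0.514, 0.219] pointing down, gripper open.
Joint ranges: [-3.14, 3.14], [-0.91, 2.08], [0.19, 2.58], [-1.22, 4.36], [0.22, 2.71], [-3.12, 3.12]. Speed limits (rad/s): [2.57, 2.57, 3.14, 3.14, 3.14, 3.14].

### API

Orientations are given as a rotation vector (axis times angle).
In Python, from station import bot gives the robot as it stands. The module is installed in compiled form; this text tells all that it offers.
- The arm moves only by the tool jog_arm, never from a script. Its argument "deltas" is a list that holds one entry, the list of rows, each a list of 6 numbers: the shift along the tool's x, y, z in units of 80 mm (1.0 is 80 mm), then the turn, a rotation vector about the tool's x, y, z in units of 0.15 rad (1.0 is 0.15 rad). In form: [[[dx, dy, dz, rx, ry, rz], ...]]. A call has exactly 8 rows; each row shifts and turns the commanded pose from where the row before left it, along the tool's axes as they then stand; what a row does not reach is not made up. A row lasts 1/8 s, in which the tool goes at most 62.5 mm and 10.7 degrees, less where a joint would pass 70% of its speed; a pose out of reach is approached as far as the arm can. A call with a number of a shift or a turn outside -1 to 1 is refused whole. A call with a gripper value outside its range is refused whole. "jaw" is the gripper command: -1 is shut, 1 is fully open, values between are in proportion, set as the call begins (left out, the last holds). The fingers move at their own pace and stop on an object; the grip force is fixed at half the most. Time passes only in rows, so rows that do not move let the fingers close, or fill a call up. It gives the time, the measured TCP pose, the force, the opening and the grip force at its end, in the units of the state.
- bot.sense(): the state, without advancing time (a new reading comes with each control period).
- bot.snapshot(name): name is "scene" or "top"; returns (picture, depth): 400x640x3 uint8, red, green, blue; 400x640 float32, m along the optical axis (not along the pixel's ray), 0 where there is no reading.
- bot.camera_model(name): a dict with "intrinsics" (3x3 intrinsics, pixels), "D" ([k1, k2, p1, p2, k3] as OpenCV has them; the pictures are not rectified), "rvec" (rotation vector, rad) and "tvec" (3), from world to camera coordinates, as OpenCV has them. Camera axes: x right, y down, z forward; pixel columns grow to the right and rows downward; lengths in m; the calibration is good to about 2 mm. A picture is of the moment at which its call begins. camera_model takes no time and is no camera call.
- bot.hand_in(): hands the job in; it is judged then, once.
Trained networks look in the newest picture that a camera, given by its name, has taken for a name from the list of things; names that differ only in an ending like _2 or _b are one class to them, and where a whole thing is asked for, a point or a joint stands for the part that bears it (a point fixed in the world has none). Each returns a list of dicts, best first, with "p" (0 to 1); they miss things now and then, are a little off and sometimes report something else, mostly with a low value. They report only what shows in the picture. A call takes as long as a camera call.
- bot.boxes_of(camera, label): "centre" ([row, column] in pixels, amid what is visible of it).
- bot.pinpoint(camera, label): "centre" ([row, column] in pixels: a listed point, or the origin of a listed thing).
The state is a dict: "t": time; "joint_positions": joint angles; "dq": joint speeds; "joint_torque": joint torques, N m; "position": TCP position; "ee_rot": TCP orientation; "contact_force": force on the tool from outside, world axes, zero at the start; "wrist_torque": the same for the moment, N m; "opening": finger opening in m; "finger_force": force on a finger pad.
Only numpy, scipy, OpenCV 4.12 (cv2) and the standard library are available. Lean on these libraries where they do the work, as an engineer would, in place of code of your own. Each camera call takes 0.05 s, during which the arm holds its last target. There are 200 camera calls.

## Working session

There is one attempt and no reset: what is moved stays moved. The work goes in short steps, Python scripts to look and compute and a tool call to move; the robot and the scene stay as the last step left them, time stands still between calls to the robot, and variables do not carry over. Pictures are saved under pics/ and viewed, at most 10 in all, crops included, and the job is handed in when it is done.

Besides the shell and the picture viewer there is one more tool, called after "Call:" as name(argument=value, ...) on one line, values as JSON. jog_arm: Moves the arm, as the interface text tells. Its arguments: {"type":"object","properties":{"deltas":{"type":"array"},"jaw":{"type":"number"}},"required":["deltas"]}

```bash
mkdir -p pics
cat > h.py <<'E'
import numpy as np, cv2
from station import bot
from scipy.spatial.transform import Rotation as R
def cam(n):
    m=bot.camera_model(n); return np.array(m["intrinsics"],float),np.array(m["D"],float),cv2.Rodrigues(np.array(m["rvec"],float))[0],np.array(m["tvec"],float).ravel()
def ray(n,rc):
    K,D,Rm,t=cam(n); u=cv2.undistortPoints(np.array([[[rc[1],rc[0]]]],float),K,D)[0,0]
    return -Rm.T@t, Rm.T@np.array([u[0],u[1],1.])
def at_z(n,rc,z):
    o,d=ray(n,rc); return o+d*(z-o[2])/d[2]
def at_d(n,rc,dep):
    o,d=ray(n,rc); r,c=int(round(rc[0])),int(round(rc[1])); w=dep[max(r-1,0):r+2,max(c-1,0):c+2]; w=w[w>0]
    return o+d*np.median(w) if len(w) else None
def proj(n,p):
    K,D,Rm,t=cam(n); q=cv2.projectPoints(np.array([p],float),cv2.Rodrigues(Rm)[0],t,K,D)[0][0,0]; return q[::-1]
def cloud(n,dep):
    K,D,Rm,t=cam(n); h,w=dep.shape; g=np.stack(np.meshgrid(np.arange(w),np.arange(h)),-1).reshape(-1,1,2).astype(float)
    u=cv2.undistortPoints(g,K,D)[:,0]; P=np.c_[u,np.ones(len(u))]*dep.reshape(-1,1)
    return ((P-t)@Rm).reshape(h,w,3)
E
python3 - <<'E'
from h import *
np.set_printoptions(precision=4,suppress=True)
s=bot.sense(); print(s["t"],s["position"],s["ee_rot"],s["opening"])
for n in("scene","top"):
    im,d=bot.snapshot(n); cv2.imwrite(f"pics/{n}0.png",im[:,:,::-1]); np.save(n+"d.npy",d); np.save(n+"i.npy",im)
    print(n,"cam",ray(n,(200,320)))
    for l in("spice_jar","caddy","phone","stand","garlic","lemon"):
        for f in(bot.boxes_of,bot.pinpoint):
            for r in f(n,l)[:2]: print(n,l,f.__name__,np.round(r["p"],2),np.round(r["centre"],1),at_d(n,r["centre"],d))
E
```

```text
0.0 [0.1959 0.5134 0.2178] [-0.5698 -3.0888  0.0026] 0.09299881767293704
scene cam (array([ 0.2336, -0.6343,  0.7452]), array([ 0.3224,  0.732 , -0.6002]))
scene spice_jar call 0.66 [181.4 273.5] [0.5175 0.292  0.0809]
scene spice_jar call 0.6 [199.9 273.3] [0.5077 0.2735 0.04  ]
scene spice_jar call 0.57 [174.6 321.1] [0.6786 0.3677 0.0102]
scene caddy call 0.97 [222.8 270.1] [0.4701 0.1887 0.0437]
scene caddy call 0.86 [219.7 276.6] [0.4822 0.1754 0.0587]
scene phone call 0.88 [226.5 403.5] [0.7214 0.0216 0.0737]
scene phone call 0.74 [219.4 276.8] [0.4828 0.1757 0.0592]
scene phone call 0.66 [209.2 424.7] [0.7657 0.0143 0.1127]
scene stand call 0.56 [242.9 404.3] [ 0.7039 -0.0124  0.0601]
scene stand call 0.35 [193.3 361.8] [0.7303 0.2274 0.0241]
scene stand call 0.74 [253.3 393.9] [0.7003 0.0154 0.0073]
scene garlic call 0.72 [170.5 335.8] [0.7104 0.3408 0.0312]
scene garlic call 0.5 [226.  277.2] [0.4793 0.165  0.0491]
scene garlic call 0.61 [238.4 276.5] [0.4665 0.1358 0.0398]
scene lemon call 0.6 [209.6 275.4] [0.4949 0.2202 0.0518]
scene lemon call 0.69 [219.1 276. ] [0.4892 
[... 268 characters left out ...]
8  0.0108]
top caddy call 0.91 [235.6 291. ] [0.5068 0.2568 0.0423]
top caddy call 0.39 [149.8 393.8] [0.717  0.0158 0.0702]
top caddy call 0.75 [125.6 402. ] [0.7642 0.0038 0.1106]
top caddy call 0.63 [239.6 300.8] [0.4975 0.2321 0.0548]
top phone call 0.63 [149.8 393.2] [0.717  0.0172 0.0703]
top phone call 0.95 [127.1 400.3] [0.7613 0.0073 0.1081]
top stand call 0.68 [150.1 391.5] [0.7163 0.0211 0.0696]
top stand call 0.93 [161.1 384.8] [0.6939 0.0339 0.0485]
top garlic call 0.87 [247.5 325.2] [0.4806 0.1739 0.0553]
top garlic call 0.28 [242.4 396.8] [ 0.4985 -0.0025  0.0105]
top garlic call 0.65 [248.4 325.7] [0.4785 0.1726 0.055 ]
top lemon call 0.67 [237.1 305.8] [0.5039 0.2206 0.0508]
```

View pics/scene0.png

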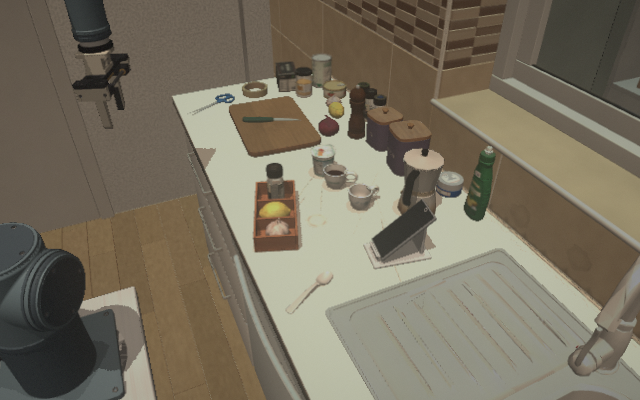

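View pics/top0.png

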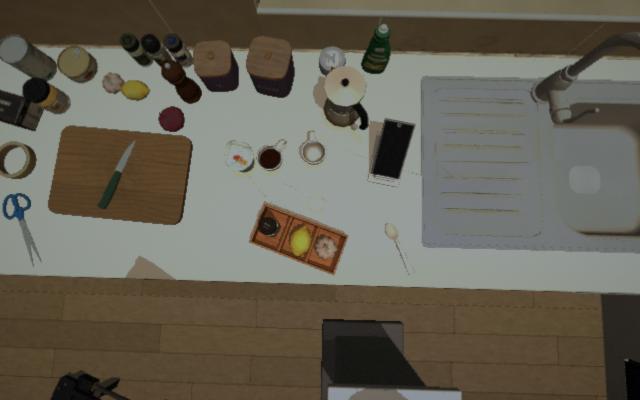

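The jar with the black cap is in the caddy's left cell (top ~ (row 225, col 269)). The lemon is in the middle and the garlic on the right. The phone is at (150, 395), with its lens end near (126, 401).

Run:
```python
from h import *
np.set_printoptions(precision=4,suppress=True)
d=np.load("topd.npy"); C=cloud("top",d); im=np.load("topi.npy")
# caddy mask: brown near caddy
m=np.zeros(d.shape,bool); m[198:276,244:352]=1
w=m&(C[...,2]>.036)&(C[...,2]<.05)&(im[...,0].astype(int)>im[...,2]+25)
rect=cv2.minAreaRect(C[w][:,:2].astype(np.float32)*1000); print("caddy rect mm",rect,w.sum())
cap=m&(C[...,2]>.098); cap[:,290:]=0
P=C[cap]; print("cap n",len(P),P.mean(0),np.median(P,0),P.min(0),P.max(0))
print("circle",cv2.minEnclosingCircle(P[:,:2].astype(np.float32)*1000))
# phone plane
ph=np.zeros(d.shape,bool); ph[115:188,366:418]=1
dk=ph&(im.max(2)<40)&(C[...,2]>.015)&(C[...,2]<.13)
Q=C[dk]
for _ in range(4):
    c=Q.mean(0); n=np.linalg.svd(Q-c)[2][2]; n*=np.sign(n[2]); r=(Q-c)@n; Q=Q[abs(r)<.004]
print("phone n",n,"elev",np.degrees(np.arcsin(n[2])),"az",np.degrees(np.arctan2(n[1],n[0])),len(Q),c,r.std())
up=np.array([0,0,1])-n*n[2]; up/=np.linalg.norm(up); y=np.cross(n,up)
A=np.c_[(Q-c)@y,(Q-c)@up]; print("screen rect",cv2.minAreaRect((A*1000).astype(np.float32)))
for n_ in("top","scene"):
    print(n_,[ (r["p"],at_z(n_,r["centre"],.112)) for r in bot.pinpoint(n_,"phone")[:2]])
cv2.imwrite("pics/c1.png",np.hstack([cv2.resize(im[105:195,360:425,::-1],None,fx=6,fy=6,interpolation=2),cv2.resize(np.load("scenei.npy")[190:280,355:420+20,::-1],None,fx=4,fy=6)]))
```

```text
caddy rect mm ((500.22735595703125, 238.79949951171875), (217.72332763671875, 100.17601013183594), 70.60490417480469) 1251
cap n 278 [0.523  0.3008 0.1446] [0.5243 0.3054 0.1095] [0.4693 0.173  0.0995] [0.5451 0.3266 1.0026]
circle ((499.927734375, 249.78453063964844), 82.65740203857422)
phone n [-0.6348  0.1118  0.7646] elev 49.869724582223924 az 170.00973334477553 1423 [0.7185 0.0203 0.0706] 0.001498433348965874
screen rect ((20.12057876586914, -3.0547027587890625), (142.37777709960938, 105.95240020751953), 89.40986633300781)
top [(0.95, array([0.76 , 0.008, 0.112]))]
scene [(0.74, array([0.4636, 0.1133, 0.112 ])), (0.66, array([0.7663, 0.0149, 0.112 ]))]
```

View pics/c1.png

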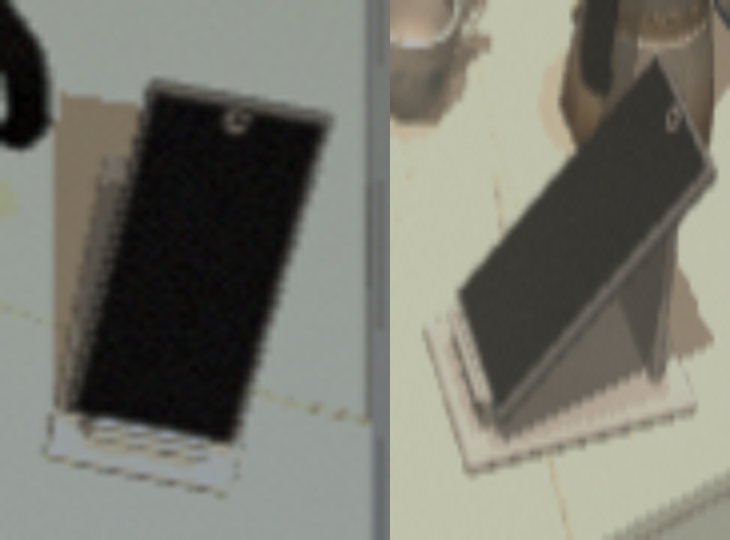

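```bash
cat > plan.py <<'E'
from h import *
np.set_printoptions(precision=4,suppress=True)
def pose(y_az,zt):
    z=np.array(zt,float); z/=np.linalg.norm(z); y=np.array([np.cos(y_az),np.sin(y_az),0]); y-=z*(y@z); y/=np.linalg.norm(y)
    return R.from_matrix(np.c_[np.cross(y,z),y,z])
def rows(pt,Rt,N,p=None,Rm=None,dec=2):
    s=bot.sense(); p=np.array(s["position"]) if p is None else p; Rm=R.from_rotvec(s["ee_rot"]) if Rm is None else Rm
    out=[]; p0=p
    for i in range(N):
        dp=Rm.inv().apply(p0+(pt-p0)*(i+1)/N-p)/.08; dr=(Rm.inv()*Rt).as_rotvec()/(N-i)/.15
        q=np.round(np.r_[dp,dr],dec); out.append(q.tolist())
        p=p+Rm.apply(q[:3]*.08); Rm=Rm*R.from_rotvec(q[3:]*.15)
    print("end",p,Rm.as_rotvec(),"max",np.abs(out).max())
    for o in out: print(str(o)+",")
    return p,Rm
def tri(a,b):
    (o1,d1),(o2,d2)=ray("top",a),ray("scene",b); A=np.c_[d1,-d2]; t=np.linalg.lstsq(A,o2-o1,rcond=None)[0]
    u,v=o1+t[0]*d1,o2+t[1]*d2; return (u+v)/2,np.linalg.norm(u-v)
J=np.array([.524,.3056]); AZ=np.radians(-19.4); RG=pose(AZ,[0,0,-1])
E
python3 - <<'E'
from plan import *
print("lens",tri((125.2,399.3),(210,425.8)), at_z("top",(125.2,399.3),.112),at_z("scene",(210,425.8),.112))
p,r=rows(np.r_[J,.19],RG,16)
E
```

```text
lens (array([0.7648, 0.0102, 0.1134]), np.float64(0.0015839988006348543)) [0.7645 0.0103 0.112 ] [0.7669 0.0116 0.112 ]
end [0.5243 0.3058 0.1898] [ 2.5643  1.8149 -0.0001] max 0.65
[-0.3, -0.06, 0.02, -0.0, 0.0, 0.64],
[-0.3, -0.03, 0.02, -0.0, 0.0, 0.64],
[-0.3, -0.01, 0.03, -0.0, 0.0, 0.64],
[-0.3, 0.03, 0.02, -0.0, 0.0, 0.64],
[-0.3, 0.06, 0.02, -0.0, 0.0, 0.64],
[-0.29, 0.08, 0.02, -0.0, 0.0, 0.65],
[-0.29, 0.11, 0.03, -0.0, 0.0, 0.64],
[-0.27, 0.14, 0.02, -0.0, 0.0, 0.65],
[-0.25, 0.16, 0.02, -0.0, 0.0, 0.64],
[-0.24, 0.19, 0.02, -0.0, 0.0, 0.65],
[-0.22, 0.21, 0.03, -0.0, 0.0, 0.64],
[-0.2, 0.23, 0.02, -0.0, 0.0, 0.65],
[-0.17, 0.25, 0.02, -0.0, 0.0, 0.64],
[-0.15, 0.26, 0.02, -0.0, 0.0, 0.65],
[-0.13, 0.28, 0.03, -0.0, 0.0, 0.64],
[-0.09, 0.29, 0.02, -0.0, 0.0, 0.65],
```

Call:
jog_arm(deltas=[[[-0.3,-0.06,0.02,0,0,0.64],[-0.3,-0.03,0.02,0,0,0.64],[-0.3,-0.01,0.03,0,0,0.64],[-0.3,0.03,0.02,0,0,0.64],[-0.3,0.06,0.02,0,0,0.64],[-0.29,0.08,0.02,0,0,0.65],[-0.29,0.11,0.03,0,0,0.64],[-0.27,0.14,0.02,0,0,0.65]]], jaw=1)

```text
t: 2.4
position: [0.3609, 0.409, 0.2042]
ee_rot: [1.694, 2.646, 0.0]
contact_force: [0.1, -0.5, 0.1]
opening: 0.0933
finger_force: 0.0
```

Call:
jog_arm(deltas=[[[-0.25,0.16,0.02,0,0,0.64],[-0.24,0.19,0.02,0,0,0.65],[-0.22,0.21,0.03,0,0,0.64],[-0.2,0.23,0.02,0,0,0.65],[-0.17,0.25,0.02,0,0,0.64],[-0.15,0.26,0.02,0,0,0.65],[-0.13,0.28,0.03,0,0,0.64],[-0.09,0.29,0.02,0,0,0.65]]])

```text
t: 3.4
position: [0.5249, 0.3053, 0.1897]
ee_rot: [-2.567, -1.811, 0.0]
contact_force: [0.4, -0.2, 0.4]
opening: 0.0926
finger_force: 0.0
```

Run:
```python
from plan import *
s=bot.sense(); print(s["t"],s["position"],s["joint_positions"],s["contact_force"],s["wrist_torque"])
rows(np.r_[J,.057],RG,8)
```

```text
3.4 [0.5249 0.3053 0.1897] [0.3432 0.3803 1.4346 0.     1.3269 0.6855] [ 0.3576 -0.2397  0.3525] [-0.0836  0.0862  0.0326]
end [0.5242 0.3055 0.0569] [-2.5645 -1.8145  0.0002] max 0.21
[0.0, -0.0, 0.21, -0.0, 0.0, -0.0],
[0.0, -0.0, 0.2, -0.0, 0.0, -0.0],
[0.0, -0.0, 0.21, -0.0, 0.0, -0.0],
[0.0, -0.01, 0.21, -0.0, 0.0, -0.0],
[0.0, 0.0, 0.21, -0.0, 0.0, -0.01],
[0.0, 0.0, 0.2, -0.0, 0.0, -0.0],
[0.0, -0.0, 0.21, -0.0, 0.0, -0.01],
[0.0, -0.0, 0.21, -0.0, 0.0, -0.0],
```

Call:
jog_arm(deltas=[[[0,0,0.21,0,0,0],[0,0,0.2,0,0,0],[0,0,0.21,0,0,0],[0,-0.01,0.21,0,0,0],[0,0,0.21,0,0,0],[0,0,0.2,0,0,0],[0,0,0.21,0,0,0],[0,0,0.21,0,0,0]]])

```text
t: 4.4
position: [0.5236, 0.306, 0.056]
ee_rot: [2.564, 1.815, 0.0]
contact_force: [0.1, -0.0, 0.5]
opening: 0.0929
finger_force: 0.0
```

Run:
```python
from plan import *
s=bot.sense(); print(s["t"],s["position"],s["contact_force"])
im,d=bot.snapshot("scene"); cv2.imwrite("pics/s2.png",cv2.resize(im[110:270,200:400,::-1],None,fx=3.5,fy=3.5))
```

```text
4.4 [0.5236 0.306  0.056 ] [ 0.099  -0.0007  0.4539]
```

View pics/s2.png

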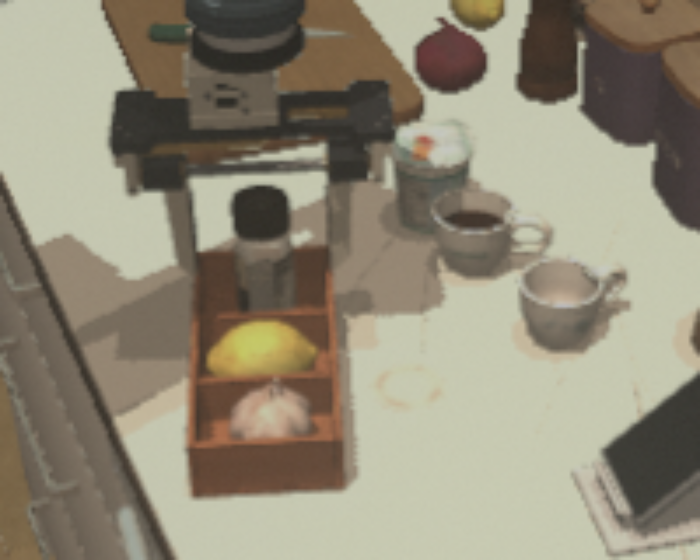

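The fingers straddle the jar, whose cap is at crop (260, 210). The tips are above the caddy walls and nothing is touched, so I close the jaw.

Call:
jog_arm(deltas=[[[0,0,0,0,0,0],[0,0,0,0,0,0],[0,0,0,0,0,0],[0,0,0,0,0,0],[0,0,0,0,0,0],[0,0,0,0,0,0],[0,0,0,0,0,0],[0,0,0,0,0,0]]], jaw=-1)

```text
t: 5.45
position: [0.5236, 0.306, 0.0572]
ee_rot: [2.564, 1.815, 0.0]
contact_force: [-0.1, -0.7, 1.7]
opening: 0.0403
finger_force: 30.0
```

Run:
```python
from plan import *
s=bot.sense(); print(s["t"],s["opening"],s["finger_force"],s["contact_force"])
L=np.array([.765,.0105,.112]); n=np.array([-.633,.1116,.766]); n/=np.linalg.norm(n)
# TCP height above jar base: .056-.005=.051
p=np.array(s["position"]); Rm=R.from_rotvec(s["ee_rot"])
p1=p+[0,0,.15]; print("LIFT"); a=rows(p1,Rm,8)
z=Rm.as_matrix()[:,2]; ax=np.cross(z,-n); RF=R.from_rotvec(ax/np.linalg.norm(ax)*np.arccos(z@-n))*Rm
tgt=L+n*(.1+.051); print("final tcp",tgt)
print("MOVE"); rows(tgt+n*.04,RF,16,*a)
```

```text
5.45 0.040301227921611144 29.999839067459106 [-0.0636 -0.7311  1.6786]
LIFT
end [0.5236 0.306  0.2068] [2.5643 1.8149 0.0002] max 0.24
[0.0, 0.0, -0.23, 0.0, 0.0, 0.0],
[0.0, 0.0, -0.24, 0.0, 0.0, 0.0],
[0.0, 0.0, -0.23, 0.0, 0.0, 0.0],
[0.0, 0.0, -0.24, 0.0, 0.0, 0.0],
[0.0, 0.0, -0.23, 0.0, 0.0, 0.0],
[0.0, 0.0, -0.24, 0.0, 0.0, 0.0],
[0.0, 0.0, -0.23, 0.0, 0.0, 0.0],
[0.0, 0.0, -0.23, 0.0, 0.0, 0.0],
final tcp [0.6694 0.0274 0.2277]
MOVE
end [0.644 0.032 0.258] [2.0954 1.4838 0.6567] max 0.29
[-0.17, 0.16, -0.04, -0.29, 0.05, -0.0],
[-0.17, 0.16, -0.03, -0.29, 0.05, -0.0],
[-0.17, 0.16, -0.03, -0.29, 0.05, -0.0],
[-0.17, 0.17, -0.03, -0.29, 0.05, -0.0],
[-0.17, 0.16, -0.01, -0.29, 0.05, -0.0],
[-0.17, 0.17, -0.01, -0.29, 0.05, -0.0],
[-0.17, 0.17, -0.01, -0.29, 0.05, -0.0],
[-0.17, 0.16, 0.0, -0.28, 0.05, -0.0],
[-0.17, 0.17, 0.01, -0.29, 0.05, -0.0],
[-0.17, 0.16, 0.01, -0.28, 0.04, -0.0],
[-0.17, 0.17, 0.02, -0.29, 0.05, -0.0],
[-0.17, 0.16, 0.02, -0.28, 0.04, -0.0],
[-0.17, 0.16, 0.03, -0.29, 0.05, -0.0],
[-0.17, 0.17, 0.04, -0.28, 0.04, -0.0],
[-0.17, 0.16, 0.04, -0.29, 0.05, -0.0],
[-0.17, 0.15, 0.05, -0.28, 0.04, -0.01],
```

Call:
jog_arm(deltas=[[[0,0,-0.23,0,0,0],[0,0,-0.24,0,0,0],[0,0,-0.23,0,0,0],[0,0,-0.24,0,0,0],[0,0,-0.23,0,0,0],[0,0,-0.24,0,0,0],[0,0,-0.23,0,0,0],[0,0,-0.23,0,0,0]]])

```text
t: 6.45
position: [0.5232, 0.3059, 0.2067]
ee_rot: [-2.564, -1.815, 0.002]
contact_force: [-0.2, 0.2, -1.8]
opening: 0.0402
finger_force: 30.0
```

Call:
jog_arm(deltas=[[[-0.17,0.16,-0.04,-0.29,0.05,0],[-0.17,0.16,-0.03,-0.29,0.05,0],[-0.17,0.16,-0.03,-0.29,0.05,0],[-0.17,0.17,-0.03,-0.29,0.05,0],[-0.17,0.16,-0.01,-0.29,0.05,0],[-0.17,0.17,-0.01,-0.29,0.05,0],[-0.17,0.17,-0.01,-0.29,0.05,0],[-0.17,0.16,0,-0.28,0.05,0]]])

```text
t: 7.45
position: [0.5834, 0.1684, 0.2321]
ee_rot: [2.343, 1.659, 0.361]
contact_force: [-0.2, -0.0, -1.6]
opening: 0.0406
finger_force: 30.0
```

Call:
jog_arm(deltas=[[[-0.17,0.17,0.01,-0.29,0.05,0],[-0.17,0.16,0.01,-0.28,0.04,0],[-0.17,0.17,0.02,-0.29,0.05,0],[-0.17,0.16,0.02,-0.28,0.04,0],[-0.17,0.16,0.03,-0.29,0.05,0],[-0.17,0.17,0.04,-0.28,0.04,0],[-0.17,0.16,0.04,-0.29,0.05,0],[-0.17,0.15,0.05,-0.28,0.04,-0.01]]])

```text
t: 8.45
position: [0.6436, 0.0315, 0.2573]
ee_rot: [2.095, 1.484, 0.656]
contact_force: [0.7, 0.3, -1.9]
opening: 0.0402
finger_force: 30.0
```

Run:
```python
from plan import *
s=bot.sense(); print(s["t"],s["position"],s["opening"],s["finger_force"],s["contact_force"],s["joint_positions"])
L=np.array([.765,.0105,.112]); n=np.array([-.633,.1116,.766]); n/=np.linalg.norm(n)
Rm=R.from_rotvec(s["ee_rot"]); z=Rm.as_matrix()[:,2]; print("tilt err",np.arccos(z@-n))
for c in("scene","top"):
    im,d=bot.snapshot(c); np.save(c+"d3.npy",d); np.save(c+"i3.npy",im)
    for l in("spice_jar","jar_base"): print(c,l,[(round(r["p"],2),np.round(r["centre"],1)) for r in bot.pinpoint(c,l)[:2]])
    print(c,"expected base px",proj(c,np.array(s["position"])+z*.051),"tcp",proj(c,s["position"]))
i1,i2=np.load("scenei3.npy"),np.load("topi3.npy")
cv2.imwrite("pics/f3.png",np.hstack([cv2.resize(i1[130:280,330:450,::-1],(400,500)),cv2.resize(i2[90:240,330:450,::-1],(400,500))]))
RF=pose(AZ,-n); ax=np.cross(z,-n); RF=R.from_rotvec(ax)*Rm
rows(L+n*.151,RF,8)
```

```text
8.45 [0.6436 0.0315 0.2573] 0.04017448460697998 29.999241828918457 [ 0.7151  0.2932 -1.8964] [-0.0934  0.0588  1.8998 -0.1126  0.4895  0.3255]
tilt err 0.0008948596038473862
scene spice_jar [(0.94, array([175.3, 388.9]))]
scene jar_base [(0.74, array([174.6, 391.7]))]
scene expected base px [175.3485 390.0631] tcp [160.7127 375.6556]
top spice_jar []
top jar_base [(0.72, array([149. , 402.1])), (0.46, array([127., 402.]))]
top expected base px [150.8982 401.2165] tcp [162.157 402.055]
end [0.6694 0.027  0.2275] [2.095  1.4835 0.657 ] max 0.07
[-0.0, 0.0, 0.06, -0.0, 0.0, -0.0],
[-0.0, 0.0, 0.06, -0.0, 0.0, -0.0],
[-0.0, 0.0, 0.07, -0.0, 0.0, -0.0],
[-0.0, 0.0, 0.06, -0.0, 0.0, -0.0],
[-0.0, 0.01, 0.06, -0.0, 0.0, -0.0],
[-0.0, -0.0, 0.06, -0.0, 0.0, -0.0],
[-0.01, -0.0, 0.07, -0.0, 0.0, -0.0],
[0.0, -0.0, 0.06, -0.01, 0.0, -0.0],
```

View pics/f3.png

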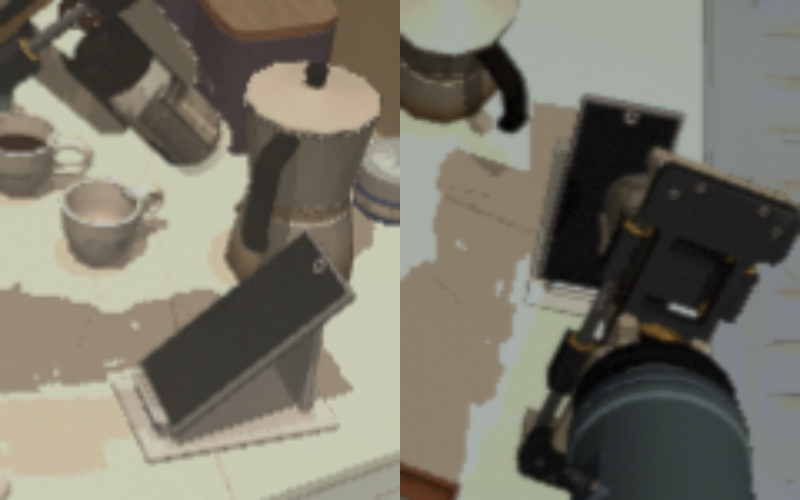

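The jar is held square to the phone, its base at scene crop (200, 150). That matches the expected pixel within about 2 px. Next I close the last 40 mm and hold.

Call:
jog_arm(deltas=[[[0,0,0.06,0,0,0],[0,0,0.06,0,0,0],[0,0,0.07,0,0,0],[0,0,0.06,0,0,0],[0,0.01,0.06,0,0,0],[0,0,0.06,0,0,0],[-0.01,0,0.07,0,0,0],[0,0,0.06,0,0,0]]])

```text
t: 9.75
position: [0.6698, 0.0264, 0.2273]
ee_rot: [2.096, 1.484, 0.656]
contact_force: [0.1, -0.2, -1.4]
opening: 0.0401
finger_force: 30.0
```

Call:
jog_arm(deltas=[[[0,0,0,0,0,0],[0,0,0,0,0,0],[0,0,0,0,0,0],[0,0,0,0,0,0],[0,0,0,0,0,0],[0,0,0,0,0,0],[0,0,0,0,0,0],[0,0,0,0,0,0]]])

```text
t: 10.75
position: [0.6696, 0.0266, 0.2276]
ee_rot: [2.095, 1.484, 0.656]
contact_force: [-0.3, -0.1, -1.1]
opening: 0.0401
finger_force: 30.0
```

Run:
```python
from plan import *
s=bot.sense(); L=np.array([.765,.0105,.112]); n=np.array([-.633,.1116,.766]); n/=np.linalg.norm(n)
z=R.from_rotvec(s["ee_rot"]).as_matrix()[:,2]; b=np.array(s["position"])+z*.051-L
print(s["t"],s["position"],"base out",b@n,"off axis",np.linalg.norm(b-n*(b@n)),"tilt",np.arccos(z@-n),s["finger_force"],s["contact_force"],np.abs(s["dq"]).max())
im,d=bot.snapshot("scene"); cv2.imwrite("pics/f4.png",cv2.resize(im[130:280,330:450,::-1],(480,600)))
for l in("spice_jar","jar_base"): print([(round(r["p"],2),np.round(r["centre"],1)) for r in bot.pinpoint("scene",l)[:1]],proj("scene",b+L))
# jar side cloud vs axis
C=cloud("scene",d).reshape(-1,3)-L; h=C@n; rad=np.linalg.norm(C-np.outer(h,n),axis=1)
m=(rad<.03)&(h>.06)&(h<.24)&(d.ravel()>0); print("h pct",np.percentile(h[m],[0,1,5,50]),"rad in 110-140",np.percentile(rad[m&(h>.105)&(h<.14)],[5,50,95]),m.sum())
```

```text
10.75 [0.6696 0.0266 0.2276] base out 0.09972866173989259 off axis 0.000802281167197041 tilt 0.0006331208125185928 29.998997747898102 [-0.3469 -0.1324 -1.1228] 0.0011533955077298339
[(0.96, array([188.2, 400.1]))] [185.8156 401.2116]
[(0.88, array([184.7, 402. ]))] [185.8156 401.2116]
h pct [0.0991 0.1019 0.1099 0.1742] rad in 110-140 [0.0161 0.0191 0.0222] 1330
```

View pics/f4.png

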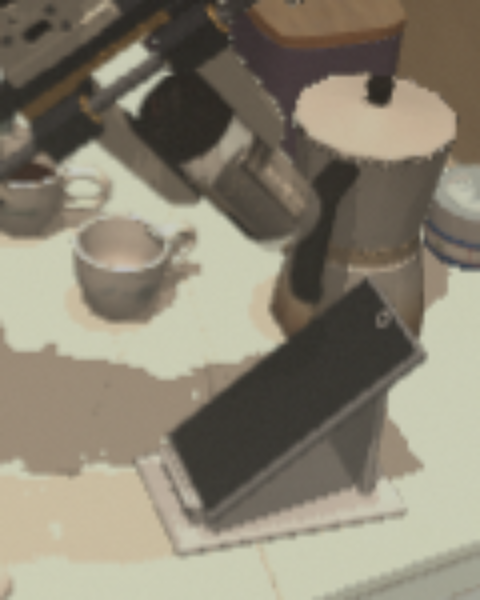

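The jar's base is at crop (290, 215), facing the lens at (383, 318). Depth puts it about 100 mm out, and the jar's surface lies about 20 mm from the lens axis, as its radius should.

```bash
python3 -c "
from station import bot
print(bot.hand_in())"
```

```text
the job is handed in; nothing more can be done
None
```

The job is handed in at about 11 s: the gripper holds the spice jar still, its underside about 100 mm from the phone's lens, on axis and square by my measurements, cap away; the hand-in returned no verdict.

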